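Slide the bangle box into its display lane

ROBOT

A 7-joint arm with a two-finger parallel gripper is mounted at the origin on the work surface. World frame = base frame: x ahead of the robot, y to its left, z up, the work surface at z = 0. Lengths are in m, angles in rad, forces in N, time in s.
With the tool pointing down it reaches from about 0.35 to 0.9 m from the base axis. Payload 8.1 kg.
Tool frame: the origin (TCP) lies between the finger pads; the fingertips stand 17 mm ahead of it and the grasp point (between the pads) lies 2 mm behind it; z points along the fingers, y is the line along which they close (so a half turn about z gives the same grasp; the last joint's range is limited). The gripper opens to 92 mm and grips with 3 to 60 N. Pads are 19 mm wide; open, the fingers measure 130 mm over their backs; the gripper's body (75 mm by 190 mm) begins 47 mm behind the grasp point.
Start: joints at [1.163, 0.434, 0.025, 1.573, -0.012, 1.134, -0.075], TCP at [0.188, -0.596, 0.244] pointing down, gripper open.
Joint ranges: [-2.62, 2.62], [-0.44, 2.09], [-1.27, 1.32], [0.08, 2.57], [-1.32, 4.46], [0.12, 2], [-2.74, 2.74]. Speed limits (rad/s): [2.22, 2.22, 3.01, 3.01, 3.14, 3.14, 3.14].

INTERFACE

Orientations are given as a rotation vector (axis times angle).
In Python, from cell import observe, get_image, calibration, sign_off, look_for, regions_of, landmark_of gives the robot as it stands.
- The arm moves only by the tool jog_arm, never from a script. Its argument "plan" is a list of rows, each an object with "offset": the shift along the tool's x, y, z normalised to -1 to 1, where 1 is 0.15 m, a list of three; "twist": the turn, a rotation vector about the tool's x, y, z normalised to -1 to 1, where 1 is 2 pi rad, a list of three; "fingers": the gripper command: -1 is shut, 1 is fully open, values between are in proportion. In form: [{"offset": [x, y, z], "twist": [ax, ay, az], "fingers": fingers}, ...]. A call has 1 to 20 rows; each row is the pose to reach, as a shift and turn from the pose commanded when the call began, along the tool's axes at that moment, turning the shorter way round; what a row does not reach only later rows make up. A row lasts 1/8 s, in which the tool goes at most 62.5 mm and 10.7 degrees, less where a joint would pass 70% of its speed; a pose out of reach is approached as far as the arm can. A call with a number of a shift or a turn outside -1 to 1 is refused whole. A call with a gripper value outside its range is refused whole. The fingers move at their own pace and stop on an object; "newtons" is the grip in N (left out, the last holds). Time passes only in rows, so rows that repeat a pose let the fingers close. It gives the time, the measured TCP pose, the force, the opening and the grip force at its end, in the units of the state.
- observe(): the state, without advancing time (a new reading comes with each control period).
- get_image(name): name is "scene" or "top"; returns the picture (420x560x3 uint8, red, green, blue); there is no depth.
- calibration(name): a dict with "fov_y" (degrees; the focal length in pixels is half the picture's height over the tangent of half this angle, whatever the lens; pixels are square), "cx", "cy" (the principal point, pixels), "k1" (the pictures are not rectified: a ray, as slopes to the right and down, at radius r is drawn at 1 + k1 r^2 times it, then the intrinsics apply), "position" and "attitude" of the camera in the world. Camera axes: x right, y down, z forward; pixel columns grow to the right and rows downward; lengths in m; the calibration is good to about 2 mm. A picture is of the moment at which its call begins. calibration takes no time and is no camera call.
- sign_off(): hands the job in; it is judged then, once.
Trained networks look in the newest picture that a camera, given by its name, has taken for a name from the list of things; names that differ only in an ending like _2 or _b are one class to them, and where a whole thing is asked for, a point or a joint stands for the part that bears it (a point fixed in the world has none). Each returns a list of dicts, best first, with "conf" (0 to 1); they miss things now and then, are a little off and sometimes report something else, mostly with a low value. They report only what shows in the picture. A call takes as long as a camera call. They do not tell look-alikes from the thing itself.
- look_for(thing, camera): "box" ([left, top, width, height] as shares, 0 to 1, of the picture: columns of its width, rows of its height, round what is visible of it).
- regions_of(thing, camera): "region" (420x560 bool, what is visible of it) and "box" ([left, top, width, height] as shares, 0 to 1, of the picture: columns of its width, rows of its height, round what is visible of it).
- landmark_of(thing, camera): "at" ([row, column] as shares, 0 to 1, of the picture: columns of its width, rows of its height: a listed point, or the origin of a listed thing).
The state is a dict: "clock": time; "joints": joint angles; "dq": joint speeds; "joint_efforts": joint torques, N m; "position": TCP position; "ee_rot": TCP orientation; "force": force on the tool from outside, world axes, zero at the start; "ft_torque": the same for the moment, N m; "width": opening from 0.0 (shut) to 1.0 (fully open); "gripper_force": force on a finger pad.
Only numpy, scipy, OpenCV 4.12 (cv2) and the standard library are available. Lean on these libraries where they do the work, as an engineer would, in place of code of your own. Each camera call takes 0.05 s, during which the arm holds its last target. There are 200 camera calls.

TASK

Push the teak bangle box along its board and down the lane between the two low brass rails until it sits home against the wooden stop at the end, square to the lane. Only push it with the fingers, never lift it, and let neither the box nor the gripper touch either rail, which are freshly lacquered; it may stand crooked or off to one side, so line it up before it goes in. Leave the bangles, the kada and the sizing cone where they are, and finish with the hand clear.

Things in the scene. Friction and masses are not known exactly. Their poses are not given: they have to be found in the camera images.
- lane: Fixed dark-wood board on the counter, 370 x 250 x 12 mm. Origin: counter level, mid-mouth of the lane, between the rails' near ends. x points down the lane, y left, z up. Bare apron: x -205 to 0 mm. Lane: x 0 to 150 mm, 118 mm wide between rails (y -59 to 59); at x = 150 the face of a wooden stop, 22 mm high above the board, closes it.
- rail_left: Left brass rail fixed to the board, not to be touched: 150 mm long, 12 mm wide, 14 mm high above the board's top. Origin: on the board's top, on the rail's centre line (lane y = +65 mm), at its near end (lane x = 0); x runs along the rail.
- rail_right: Right brass rail, the same, with its centre line at lane y = -65 mm. Must not be touched.
- box: Loose closed teak box, 110 (x) x 100 (y) x 56 mm high (59 with trim), about 0.4 kg, shut brass door (fixed) in its top. Origin: centre of its underside. Starts on the apron, x roughly down the lane (within 0.25 rad), up to 30 mm off the lane's centre line. Slides with friction, stays where left. Home: its centre at lane x = 95 mm, 9 mm free beside each rail.
- ruby_stack: Loose stack of five ruby glass bangles (moves as one), 69 mm across, 30 mm high, lying on the counter to the right of the lane; origin: centre of its underside. Leave alone.
- lac_bangle: Loose green lac bangle studded with mirror chips, 72 mm across, 18 mm high, lying on the counter beyond the stop; origin: centre of its underside. Leave alone.
- kada: Loose polished brass kada (plain heavy bangle), 76 mm across, 12 mm high, lying on the counter beyond the stop; origin: centre of its underside. Leave alone.
- cone: Loose turned rosewood sizing cone, 84 mm across at the foot, 162 mm high, standing on the counter beyond the stop; origin: centre of its underside. Leave alone.
There are look-alikes about, which are no part of the job. What is meant by the box is not orange or red, and is the larger of those in its own colour.

How it is judged:
On the way:
1. the box is more than half way into the lane mouth, between the rails (x of box in the frame of lane above 0.02 m and y of box in the frame of lane between -0.009 and 0.009 m), for 0.05 s.
At the end, for the whole second after the job is handed in: The box lies flat and at rest on the board between the rails, its leading face within 6 mm of the stop, its length within 0.12 rad of the lane's direction, touching neither rail; the bystanders are within 15 mm of where they stood (x of box in the frame of lane between 0.089 and 0.099 m and y of box in the frame of lane between -0.009 and 0.009 m and angle between the x axis of box and the x axis of lane, either way round below 0.12 rad and angle between box's own z axis and vertical below 0.05 rad and z of box in the frame of lane between 0.008 and 0.016 m and linear speed of box below 0.01 m/s and distance of each of ruby_stack, lac_bangle, kada, cone from where it was at the start of the episode below 0.015 m).
It fails at once if the left rail is touched by the box or the robot (contact force between anything else and rail_left above 0.3 N).
It fails at once if the right rail is touched by the box or the robot (contact force between anything else and rail_right above 0.3 N).
It fails at once if the box is lifted off the board (more than 8 mm) or tipped (z of box in the frame of lane above 0.02 m or angle between box's own z axis and vertical above 0.15 rad).
It fails at once if a bangle, the kada or the cone is moved by more than 15 mm (distance of any of ruby_stack, lac_bangle, kada, cone from where it was at the start of the episode above 0.015 m).
It also fails if it takes over 64 s, if anything falls off the work surface, if the arm or the gripper's body presses on something with over 40 N, if the wrist force passes 120 N, or if a joint passes its speed limit or range.

## Working session

There is one attempt and no reset: what is moved stays moved. The work goes in short steps, Python scripts to look and compute and a tool call to move; the robot and the scene stay as the last step left them, time stands still between calls to the robot, and variables do not carry over. Pictures are saved under pics/ and viewed, at most 10 in all, crops included, and the job is handed in when it is done.

Besides the shell and the picture viewer there is one more tool, called after "Request:" in YAML: its name, and indented under it one key for each argument. jog_arm: Moves the arm, as the interface text tells. Scaled input: -1 to 1 covers 0.15 m each way for a shift and 2 pi rad each way for a turn. Its arguments: {"type":"object","properties":{"plan":{"type":"array","items":{"type":"object","properties":{"offset":{"type":"array","items":{"type":"number","minimum":-1,"maximum":1}},"twist":{"type":"array","items":{"type":"number","minimum":-1,"maximum":1}},"fingers":{"type":"number"}}}},"newtons":{"type":"number"}},"required":["plan"]}

```bash
mkdir -p pics; cat > h.py <<'E'
import numpy as np, cv2
from cell import *
from scipy.spatial.transform import Rotation as R
def cam(n):
    c=calibration(n); f=210/np.tan(np.radians(c['fov_y'])/2)
    a=np.array(c['attitude']); Rm=R.from_rotvec(a).as_matrix() if a.size==3 else (a if a.shape==(3,3) else R.from_quat(a).as_matrix())
    return c,f,Rm,np.array(c['position'])
def px2w(n,uv,z):
    c,f,Rm,p=cam(n); out=[]
    for u,v in np.atleast_2d(uv):
        d=np.array([(u-c['cx'])/f,(v-c['cy'])/f]); s=d.copy()
        for _ in range(20): s=d/(1+c['k1']*(s@s))
        r=Rm@np.array([s[0],s[1],1]); out.append((p+r*(z-p[2])/r[2])[:2])
    return np.array(out)
def w2px(n,P):
    c,f,Rm,p=cam(n); q=(np.atleast_2d(P)-p)@Rm; s=q[:,:2]/q[:,2:]
    s=s*(1+c['k1']*(s**2).sum(1,keepdims=True)); return s*f+[c['cx'],c['cy']]
E
python3 - <<'E'
from h import *
for n in('top','scene'):
    im=get_image(n); cv2.imwrite(f'pics/{n}0.png',im[...,::-1]); print(calibration(n))
    for t in('box','lane','rail_left','rail_right','ruby_stack','cone'):
        print(n,t,[(round(d['conf'],2),np.round(np.array(d['at'])*[420,560],1)) for d in landmark_of(t,n)][:3])
print(observe())
E
```

```text
{'fov_y': 46.42965216552529, 'cx': 280.6378317176921, 'cy': 210.41415178745413, 'k1': -0.1481709152582641, 'position': array([0.3429429 , 0.00132949, 1.09333611]), 'attitude': array([-2.10396755,  2.12251601, -0.19598324])}
top box [(0.97, array([306.9, 376.2])), (0.93, array([161. , 430.3])), (0.9, array([240.8, 431.9]))]
top lane [(0.83, array([196.9, 283.4]))]
top rail_left [(0.66, array([219.7, 278.2]))]
top rail_right [(0.63, array([171.2, 291.4]))]
top ruby_stack [(0.81, array([116.2, 260.1]))]
top cone [(0.65, array([177.9, 182.2]))]
{'fov_y': 55.88658796140938, 'cx': 281.8282437110533, 'cy': 208.88052510414443, 'k1': 0.0073636265194088465, 'position': array([ 1.16899525, -0.51496376,  0.7004873 ]), 'attitude': array([-2.08962202, -0.91694037,  0.45886383])}
scene box [(0.83, array([242.9, 236.2])), (0.69, array([220.5, 167.2])), (0.62, array([276.6, 151.4]))]
scene lane []
scene rail_left [(0.22, array([181.3, 336.9]))]
scene rail_right []
scene ruby_stack [(0.63, array([259.8, 359.1]))]
scene cone [(0.86, array([206.3, 358.8]))]
{'clock': 0.7, 'joints': array([ 1.16341348,  0.43447022,  0.02499064,  1.57318416, -0.01160174,
        1.13398956, -0.07510437]), 'dq': array([ 0.00018849, -0.00017793, -0.00068815, -0.00034851,  0.00298767,
        0.00109398, -0.00104037]), 'joint_efforts': array([-2.05834303e-04, -6.67497253e+01,  9.83610861e-01, -3.14759159e+01,
       -6.06705970e-02,  3.25108774e-02,  6.81898015e-06]), 'position': array([ 0.18754266, -0.59622495,  0.24376638]), 'ee_rot': array([3.10511222e+00, 4.76760573e-01, 2.46870575e-05]), 'force': array([-0.12995601, -0.64277231,  0.55490845]), 'ft_torque': array([-0.01727517, -0.06795441, -0.01621585]), 'gripper_force': 0.0, 'width': 0.9986275917984819}
```

View pics/top0.png

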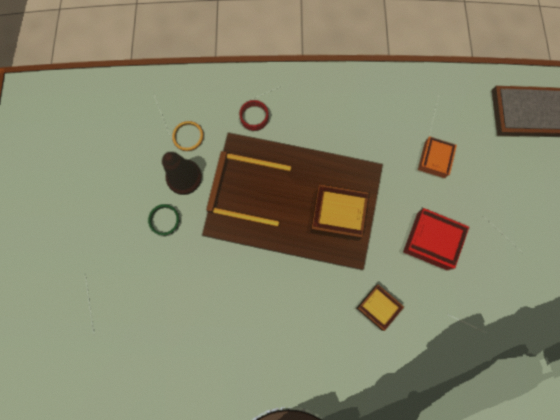

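View pics/scene0.png

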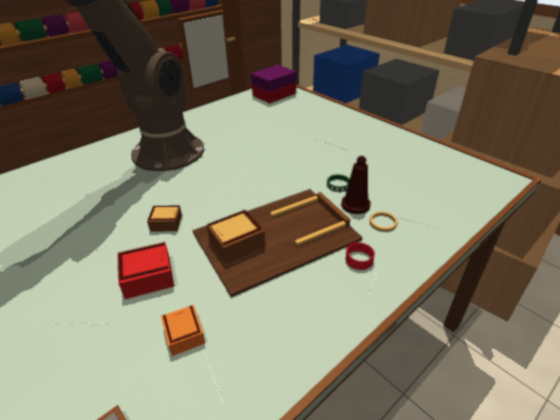

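The top view shows the board with its corners near (228,134), (382,163), (362,268) and (204,236). The rails run from (290,168) to (228,157) and from (278,223) to (214,211). The stop is on the left, near (218,182). The teak box with the yellow door is near (341,211), and the smaller look-alike is at (380,307). In the scene view the box is at (236,240) and the cone and bangles are beyond the stop.

```bash
cat >> h.py <<'E'
def yellow(im):
    h=cv2.cvtColor(im,cv2.COLOR_RGB2HSV); m=cv2.inRange(h,(16,120,110),(32,255,255))
    n,l,s,c=cv2.connectedComponentsWithStats(m); return [(l==i).astype(np.uint8) for i in range(1,n) if s[i,4]>150]
def wrect(n,m,z):
    cs=cv2.findContours(m,cv2.RETR_EXTERNAL,cv2.CHAIN_APPROX_NONE)[0]; k=max(cs,key=cv2.contourArea)[:,0,:]
    w=px2w(n,k,z).astype(np.float32); (c,s,a)=cv2.minAreaRect(w*1000); return np.array(c),np.array(s),a,k.mean(0)
E
cat > m.py <<'E'
from h import *
im=get_image('top')
for m in yellow(im):
    for z in (.026,.012+.057):
        c,s,a,k=wrect('top',m,z); print('z',z,'px',k.round(),'c',c.round(1),'s',s.round(1),'a',round(a,2))
for r in regions_of('box','top'):
    m=r['region'].astype(np.uint8)
    ys,xs=np.nonzero(m)
    if 310<xs.mean()<370 and 180<ys.mean()<240: 
        c,s,a,k=wrect('top',m,.069); print('mask',r['conf'],k,c,s,a)
E
python3 m.py; python3 - <<'E'
from h import *
im=get_image('top'); g=cv2.cvtColor(im,cv2.COLOR_RGB2GRAY)
m=(g<100).astype(np.uint8); n,l,s,c=cv2.connectedComponentsWithStats(m); m=cv2.morphologyEx((l==l[150,300]).astype(np.uint8),cv2.MORPH_CLOSE,np.ones((9,9)))
print('board',wrect('top',m,.012)); print(observe()['clock'])
E
```

```text
z 0.026 px [187. 136.] c [734.6 227.5] s [71.9 68.3] a 1.8
z 0.069 px [187. 136.] c [718.9 218.4] s [69.  65.6] a 1.8
z 0.026 px [258. 162.] c [668.6  62.6] s [148.3  12.4] a 77.36
z 0.069 px [258. 162.] c [655.5  60.1] s [142.3  11.9] a 77.36
z 0.026 px [342. 210.] c [ 554.2 -123.6] s [94.5 74.1] a 79.8
z 0.069 px [342. 210.] c [ 545.7 -118.5] s [90.7 71.1] a 79.8
z 0.026 px [246. 217.] c [542.   90.9] s [148.7  12.1] a 77.25
z 0.069 px [246. 217.] c [533.9  87.3] s [142.7  11.6] a 77.25
z 0.026 px [380. 306.] c [ 341.9 -200.5] s [64.  50.3] a 47.86
z 0.069 px [380. 306.] c [ 342.  -192.4] s [61.5 48.3] a 47.86
mask 0.66 [339.67724868 212.        ] [ 542.62884521 -114.76120758] [113.87178802 110.24559784] 79.5521011352539
board (array([584.65441895, -14.05630493]), array([372.70446777, 250.80140686]), 77.39373016357422, array([293.63339731, 200.91170825]))
0.85
```

```bash
cat > g.py <<'E'
import sys; from h import *
TH=np.radians(77.35); O=np.array([.5889,.0036]); d=np.array([np.cos(TH),np.sin(TH)]); l=np.array([-d[1],d[0]])
def lane(p): q=np.asarray(p)[:2]-O; return np.array([q@d,q@l])
if __name__=='__main__':
    s=observe(); p=s['position']; Rm=R.from_rotvec(s['ee_rot']); 
    print('t',s['clock'],'lane mm',(lane(p)*1000).round(1),'z',p[2].round(4),'xhead',np.degrees(np.arctan2(*Rm.as_matrix()[1::-1,0])).round(2),'F',s['force'].round(2),'q7',s['joints'][6].round(2))
    if len(sys.argv)>1:
        x,y,z,h=map(float,sys.argv[1:]); a=TH+np.radians(h)   # h: heading of tool x rel. lane
        Rt=R.from_matrix(np.array([[np.cos(a),np.sin(a),0],[np.sin(a),-np.cos(a),0],[0,0,-1]]))
        t=np.r_[O+x/1000*d+y/1000*l,z/1000]
        print('offset',(Rm.inv().apply(t-p)/.15).round(3),'twist',((Rm.inv()*Rt).as_rotvec()/2/np.pi).round(4))
E
python3 g.py -128 105 200 -90
```

```text
t 0.85 lane mm [-673.1  260.2] z 0.2438 xhead 17.46 F [ 0.01 -0.69  0.78] q7 -0.08
offset [ 2.718 -2.625  0.292] twist [ 0.     -0.      0.0836]
```

Request:
jog_arm:
  plan:
    - {"offset":[0.9,-0.87,0],"twist":[0,0,0],"fingers":0.3}
    - {"offset":[0.9,-0.87,0],"twist":[0,0,0],"fingers":0.3}
    - {"offset":[0.9,-0.87,0],"twist":[0,0,0],"fingers":0.3}
    - {"offset":[0.9,-0.87,0],"twist":[0,0,0],"fingers":0.3}
    - {"offset":[0.9,-0.87,0],"twist":[0,0,0],"fingers":0.3}

```text
clock: 1.48
position: [0.277, -0.4318, 0.244]
ee_rot: [3.104, 0.477, -0.0]
force: [-0.6, -0.8, 0.4]
width: 0.654
gripper_force: 0.0
```

Request:
jog_arm:
  plan:
    - {"offset":[0.9,-0.87,0],"twist":[0,0,0],"fingers":0.3}
    - {"offset":[0.9,-0.87,0],"twist":[0,0,0],"fingers":0.3}
    - {"offset":[0.9,-0.87,0],"twist":[0,0,0],"fingers":0.3}
    - {"offset":[0.9,-0.87,0],"twist":[0,0,0],"fingers":0.3}
    - {"offset":[0.9,-0.87,0],"twist":[0,0,0],"fingers":0.3}

```text
clock: 2.1
position: [0.3664, -0.2679, 0.2437]
ee_rot: [3.105, 0.474, -0.0]
force: [-0.7, -0.9, 0.2]
width: 0.651
gripper_force: 0.0
```

```bash
python3 g.py -128 105 150 -90
```

```text
t 2.1 lane mm [-313.7  157.7] z 0.2437 xhead 17.35 F [-0.7  -0.91  0.22] q7 -0.79
offset [ 0.923 -0.897  0.624] twist [0.0001 0.     0.0833]
```

Request:
jog_arm:
  plan:
    - {"offset":[0.92,-0.9,0.62],"twist":[0,0,0.0835],"fingers":0.3}
    - {"offset":[0.92,-0.9,0.62],"twist":[0,0,0.0835],"fingers":0.3}
    - {"offset":[0.92,-0.9,0.62],"twist":[0,0,0.0835],"fingers":0.3}
    - {"offset":[0.92,-0.9,0.62],"twist":[0,0,0.0835],"fingers":0.3}
    - {"offset":[0.92,-0.9,0.62],"twist":[0,0,0.0835],"fingers":0.3}
    - {"offset":[0.92,-0.9,0.62],"twist":[0,0,0.0835],"fingers":0.3}

```text
clock: 2.85
position: [0.4577, -0.0984, 0.1505]
ee_rot: [3.121, -0.348, -0.001]
force: [0.3, -0.3, -0.6]
width: 0.651
gripper_force: 0.0
```

```bash
python3 g.py -128 105 47 -90; python3 m.py | grep -A3 -i 'px \[3[34]\|mask'; python3 -c "
from h import *
cv2.imwrite('pics/s1.png',get_image('scene')[...,::-1])"
```

```text
t 2.85 lane mm [-128.2  105.7] z 0.1505 xhead -12.74 F [ 0.29 -0.35 -0.64] q7 -1.79
offset [ 0.005 -0.002  0.69 ] twist [ 0.0002  0.0001 -0.0002]
mask 0.6 [318.37142857 200.92857143] [567.57891846 -69.37028503] [17.52606583 69.72370911] 79.36370086669922
```

View pics/s1.png

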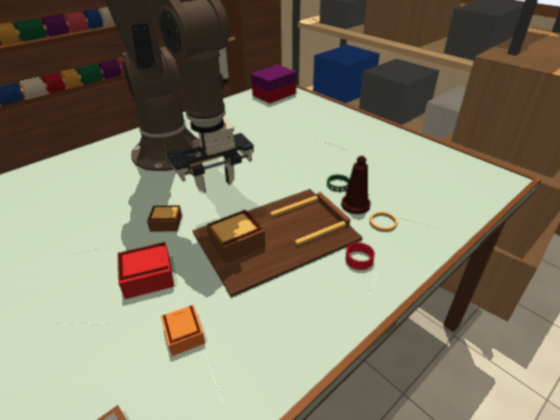

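The scene view shows the gripper at about (212,155), left of the box at (236,238), with a clear way down.

Request:
jog_arm:
  plan:
    - {"offset":[0,0,0.35],"twist":[0,0,0],"fingers":0.3}
    - {"offset":[0,0,0.69],"twist":[0,0,0],"fingers":0.3}
    - {"offset":[0,0,0.69],"twist":[0,0,0],"fingers":0.3}
    - {"offset":[0.06,0,0.69],"twist":[0,0,0],"fingers":0.3}
    - {"offset":[0.12,0,0.69],"twist":[0,0,0],"fingers":0.3}
    - {"offset":[0.14,0,0.69],"twist":[0,0,0],"fingers":0.3}
    - {"offset":[0.16,0,0.69],"twist":[0,0,0],"fingers":0.3}

```text
clock: 3.88
position: [0.482, -0.1015, 0.0479]
ee_rot: [3.122, -0.345, 0.002]
force: [-0.3, -0.4, -0.0]
width: 0.648
gripper_force: 0.0
```

Request:
jog_arm:
  plan:
    - {"offset":[0.02,0,0],"twist":[0,0,0],"fingers":0.3}
    - {"offset":[0.04,0,0],"twist":[0,0,0],"fingers":0.3}
    - {"offset":[0.05,0,0],"twist":[0,0,0],"fingers":0.3}

```text
clock: 4.25
position: [0.4882, -0.1026, 0.047]
ee_rot: [-3.123, 0.344, 0.002]
force: [-2.4, 1.5, 1.0]
width: 0.656
gripper_force: 1.3
```

```bash
python3 g.py -128 60 47 -90
```

```text
t 4.25 lane mm [-125.7   75. ] z 0.047 xhead -12.57 F [-2.35  1.52  0.97] q7 -1.84
offset [ 0.1    0.016 -0.   ] twist [0.     0.0002 0.0002]
```

Request:
jog_arm:
  plan:
    - {"offset":[0.02,0,0],"twist":[0,0,0],"fingers":0.3}
    - {"offset":[0.04,0,0],"twist":[0,0,0],"fingers":0.3}
    - {"offset":[0.06,0,0],"twist":[0,0,0],"fingers":0.3}
    - {"offset":[0.08,0,0],"twist":[0,0,0],"fingers":0.3}
    - {"offset":[0.095,0,0],"twist":[0,0,0],"fingers":0.3}
    - {"offset":[0.1,0,0],"twist":[0,0,0],"fingers":0.3}

```text
clock: 5.0
position: [0.5034, -0.1062, 0.0472]
ee_rot: [3.123, -0.345, -0.0]
force: [-2.3, 0.4, 0.4]
width: 0.648
gripper_force: 1.2
```

```bash
python3 g.py -128 60 47 -90
```

```text
t 5.0 lane mm [-125.9   59.4] z 0.0472 xhead -12.61 F [-2.25  0.37  0.43] q7 -1.84
offset [-0.004  0.014  0.001] twist [0.     0.     0.0001]
```

Request:
jog_arm:
  plan:
    - {"offset":[-0.1,0,0],"twist":[0,0,0],"fingers":0.3}
    - {"offset":[-0.25,0,-0.3],"twist":[0,0,0],"fingers":0.3}
    - {"offset":[-0.25,0,-0.7],"twist":[0,0,0],"fingers":0.3}
    - {"offset":[-0.25,0,-0.7],"twist":[0,0,0],"fingers":0.3}

```text
clock: 5.5
position: [0.4688, -0.0981, 0.1564]
ee_rot: [3.122, -0.345, 0.013]
force: [0.2, -0.8, -0.3]
width: 0.65
gripper_force: 0.0
```

```bash
python3 g.py -220 0 150 0
```

```text
t 5.5 lane mm [-125.5   95. ] z 0.1564 xhead -12.6 F [ 0.22 -0.84 -0.33] q7 -1.79
offset [0.632 0.63  0.048] twist [ 0.001  -0.0011 -0.2499]
```

Request:
jog_arm:
  plan:
    - {"offset":[0,0.63,0.04],"twist":[0,0,-0.03],"fingers":0.3}
    - {"offset":[0,0.63,0.04],"twist":[0,0,-0.06],"fingers":0.3}
    - {"offset":[0.3,0.63,0.04],"twist":[0,0,-0.09],"fingers":0.3}
    - {"offset":[0.63,0.63,0.04],"twist":[0,0,-0.12],"fingers":0.3}
    - {"offset":[0.63,0.63,0.04],"twist":[0,0,-0.15],"fingers":0.3}
    - {"offset":[0.63,0.63,0.04],"twist":[0,0,-0.18],"fingers":0.3}
    - {"offset":[0.63,0.63,0.04],"twist":[0,0,-0.21],"fingers":0.3}
    - {"offset":[0.63,0.63,0.04],"twist":[0,0,-0.235],"fingers":0.3}
    - {"offset":[0.63,0.63,0.04],"twist":[0,0,-0.25],"fingers":0.3}
    - {"offset":[0.63,0.63,0.04],"twist":[0,0,-0.25],"fingers":0.3}

```text
clock: 6.75
position: [0.5376, -0.2107, 0.1455]
ee_rot: [-2.452, -1.963, 0.0]
force: [0.2, 0.5, 0.3]
width: 0.651
gripper_force: 0.0
```

```bash
python3 g.py -215 0 47 0; python3 m.py; python3 -c "
from h import *
cv2.imwrite('pics/t2.png',get_image('top')[...,::-1])"
```

```text
t 6.75 lane mm [-220.3    3.1] z 0.1455 xhead 77.36 F [0.17 0.49 0.28] q7 -0.23
offset [0.035 0.021 0.657] twist [-0.0001 -0.      0.    ]
z 0.026 px [187. 136.] c [734.7 227.4] s [70.1 69.7] a 46.63
z 0.069 px [187. 136.] c [718.9 218.3] s [67.3 66.9] a 46.63
z 0.026 px [259. 162.] c [668.4  61.7] s [150.   14.5] a 77.27
z 0.069 px [259. 162.] c [655.3  59.3] s [144.   13.9] a 77.27
z 0.026 px [344. 203.] c [ 571.1 -128.8] s [94.1 75.1] a 77.83
z 0.069 px [344. 203.] c [ 561.9 -123.6] s [90.3 72.1] a 77.83
z 0.026 px [246. 217.] c [542.1  90.9] s [149.7  13.9] a 77.25
z 0.069 px [246. 217.] c [534.1  87.3] s [143.7  13.3] a 77.25
z 0.026 px [380. 306.] c [ 341.5 -200.7] s [64.  51.2] a 47.27
z 0.069 px [380. 306.] c [ 341.5 -192.6] s [61.4 49.1] a 47.27
mask 0.7 [341.53439153 205.04761905] [ 555.8026123  -118.83071899] [113.62631226 112.31121063] 77.83792877197266
```

View pics/t2.png

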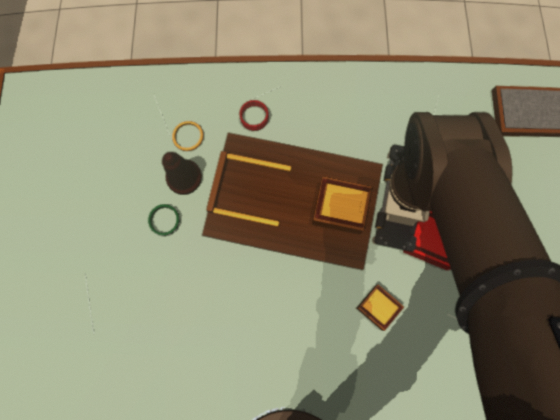

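The box is now centred (lane y about -1.5 mm, yaw about 0.5°). Its door is at px (344,203) and the gripper is behind it at about (400,205). Next I go down and push.

Request:
jog_arm:
  plan:
    - {"offset":[0.01,0.02,0.31],"twist":[0,0,0],"fingers":0.3}
    - {"offset":[0.01,0.02,0.63],"twist":[0,0,0],"fingers":0.3}
    - {"offset":[0.01,0.02,0.63],"twist":[0,0,0],"fingers":0.3}
    - {"offset":[0.06,0.02,0.63],"twist":[0,0,0],"fingers":0.3}
    - {"offset":[0.11,0.02,0.63],"twist":[0,0,0],"fingers":0.3}
    - {"offset":[0.14,0.02,0.63],"twist":[0,0,0],"fingers":0.3}
    - {"offset":[0.17,0.02,0.63],"twist":[0,0,0],"fingers":0.3}
    - {"offset":[0.2,0.02,0.63],"twist":[0,0,0],"fingers":0.3}

```text
clock: 7.9
position: [0.5479, -0.1826, 0.0521]
ee_rot: [2.451, 1.963, -0.001]
force: [-0.8, -3.8, 3.3]
width: 0.648
gripper_force: 1.9
```

```bash
python3 g.py -90 0 50 0
```

```text
t 7.9 lane mm [-190.6   -0.8] z 0.0521 xhead 77.38 F [-0.77 -3.8   3.3 ] q7 -0.36
offset [ 0.671 -0.005  0.013] twist [0.0001 0.0001 0.0001]
```

Request:
jog_arm:
  plan:
    - {"offset":[0.06,0,0],"twist":[0,0,0],"fingers":0.3}
    - {"offset":[0.12,0,0],"twist":[0,0,0],"fingers":0.3}
    - {"offset":[0.18,0,0],"twist":[0,0,0],"fingers":0.3}
    - {"offset":[0.24,0,0],"twist":[0,0,0],"fingers":0.3}
    - {"offset":[0.3,0,0],"twist":[0,0,0],"fingers":0.3}
    - {"offset":[0.36,0,0],"twist":[0,0,0],"fingers":0.3}
    - {"offset":[0.41,0,0],"twist":[0,0,0],"fingers":0.3}
    - {"offset":[0.44,0,0],"twist":[0,0,0],"fingers":0.3}

```text
clock: 8.9
position: [0.5623, -0.1172, 0.0517]
ee_rot: [-2.451, -1.965, 0.0]
force: [-0.8, -4.4, 2.9]
width: 0.65
gripper_force: 1.9
```

```bash
python3 g.py 30 0 52 0; python3 m.py | grep 'z 0.069\|mask'; python3 -c "
from h import *
cv2.imwrite('pics/t3.png',get_image('top')[...,::-1])"
```

```text
t 8.9 lane mm [-123.7   -0.4] z 0.0517 xhead 77.43 F [-0.8  -4.36  2.89] q7 -0.47
offset [ 1.024 -0.002 -0.002] twist [-0.     -0.      0.0002]
z 0.069 px [187. 136.] c [718.9 218.3] s [68.7 65.5] a 1.8
z 0.069 px [258. 162.] c [655.5  60.1] s [145.6  14.3] a 77.46
z 0.069 px [309. 196.] c [578.4 -50.9] s [76.4 71.3] a 77.3
z 0.069 px [246. 217.] c [533.8  86.8] s [144.8  13.8] a 77.31
z 0.069 px [380. 306.] c [ 341.8 -192.1] s [60.2 48.9] a 47.5
```

View pics/t3.png

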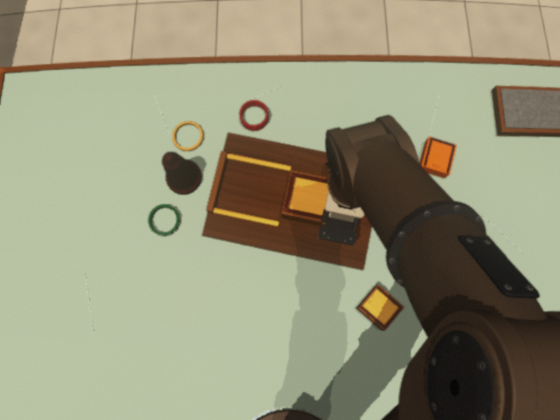

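The top view shows the box front at the lane mouth, with its door at px (309,196). It is square and about 1.5 mm right of centre, which leaves enough room. I'll keep pushing.

Request:
jog_arm:
  plan:
    - {"offset":[0.06,0,0],"twist":[0,0,0],"fingers":0.3}
    - {"offset":[0.12,0,0],"twist":[0,0,0],"fingers":0.3}
    - {"offset":[0.18,0,0],"twist":[0,0,0],"fingers":0.3}
    - {"offset":[0.24,0,0],"twist":[0,0,0],"fingers":0.3}
    - {"offset":[0.3,0,0],"twist":[0,0,0],"fingers":0.3}
    - {"offset":[0.36,0,0],"twist":[0,0,0],"fingers":0.3}
    - {"offset":[0.42,0,0],"twist":[0,0,0],"fingers":0.3}
    - {"offset":[0.48,0,0],"twist":[0,0,0],"fingers":0.3}
    - {"offset":[0.52,0,0],"twist":[0,0,0],"fingers":0.3}

```text
clock: 10.18
position: [0.5794, -0.041, 0.0518]
ee_rot: [2.451, 1.965, 0.0]
force: [-0.4, -2.2, 0.4]
width: 0.651
gripper_force: 1.2
```

```bash
python3 g.py 30 0 52 0; python3 m.py | grep 'z 0.069\|mask'
```

```text
t 10.175 lane mm [-45.6  -0.5] z 0.0518 xhead 77.43 F [-0.41 -2.18  0.36] q7 -0.6
offset [ 0.504 -0.003 -0.001] twist [ 0.     -0.      0.0002]
z 0.069 px [187. 136.] c [718.9 218.3] s [68.7 65.5] a 1.8
z 0.069 px [255. 161.] c [657.3  68.4] s [128.6  14.3] a 77.49
z 0.069 px [271. 189.] c [596.4  29. ] s [68.7 71.8] a 77.48
z 0.069 px [246. 217.] c [534.   87.3] s [143.7  13.7] a 77.46
```

Request:
jog_arm:
  plan:
    - {"offset":[0.06,0,0],"twist":[0,0,0],"fingers":0.3}
    - {"offset":[0.12,0,0],"twist":[0,0,0],"fingers":0.3}
    - {"offset":[0.18,0,0],"twist":[0,0,0],"fingers":0.3}
    - {"offset":[0.24,0,0],"twist":[0,0,0],"fingers":0.3}
    - {"offset":[0.3,0,0],"twist":[0,0,0],"fingers":0.3}
    - {"offset":[0.36,0,0],"twist":[0,0,0],"fingers":0.3}
    - {"offset":[0.42,0,0],"twist":[0,0,0],"fingers":0.3}
    - {"offset":[0.45,0,0],"twist":[0,0,0],"fingers":0.3}
    - {"offset":[0.46,0,0],"twist":[0,0,0],"fingers":0.3}

```text
clock: 11.4
position: [0.5943, 0.0259, 0.0517]
ee_rot: [2.451, 1.965, -0.0]
force: [-1.2, -2.5, 2.6]
width: 0.649
gripper_force: 1.8
```

Request:
jog_arm:
  plan:
    - {"offset":[0.01,0,0],"twist":[0,0,0],"fingers":0.3}
    - {"offset":[0.02,0,0],"twist":[0,0,0],"fingers":0.3}

```text
clock: 11.65
position: [0.5949, 0.0283, 0.0517]
ee_rot: [2.452, 1.964, -0.0]
force: [-1.5, -3.3, 1.2]
width: 0.652
gripper_force: 1.5
```

```bash
python3 g.py 31 0 52 0; python3 m.py | grep 'z 0.069\|mask'
```

```text
t 11.65 lane mm [25.4 -0.5] z 0.0517 xhead 77.37 F [-1.53 -3.29  1.17] q7 -0.71
offset [ 0.037 -0.003 -0.002] twist [-0.      0.      0.0001]
z 0.069 px [187. 136.] c [718.9 218.3] s [68.7 65.5] a 1.8
z 0.069 px [237. 183.] c [612.4 100.5] s [65.1 71.4] a 77.54
z 0.069 px [229. 213.] c [541.6 122.5] s [71.8 13.9] a 76.79
```

Request:
jog_arm:
  plan:
    - {"offset":[0.012,0,0],"twist":[0,0,0],"fingers":0.3}
    - {"offset":[0.024,0,0],"twist":[0,0,0],"fingers":0.3}
    - {"offset":[0.03,0,0],"twist":[0,0,0],"fingers":0.3}

```text
clock: 12.12
position: [0.5957, 0.0323, 0.0517]
ee_rot: [2.452, 1.964, -0.002]
force: [-1.8, -6.9, 3.0]
width: 0.649
gripper_force: 3.4
```

Request:
jog_arm:
  plan:
    - {"offset":[0.01,0,0],"twist":[0,0,0],"fingers":0.3}
    - {"offset":[0.014,0,0],"twist":[0,0,0],"fingers":0.3}

```text
clock: 12.38
position: [0.5957, 0.0323, 0.0517]
ee_rot: [2.451, 1.962, -0.006]
force: [-3.4, -11.3, 6.0]
width: 0.647
gripper_force: 6.0
```

```bash
python3 g.py 33 0 52 0; python3 m.py | grep 'z 0.069\|mask'
```

```text
t 12.375 lane mm [29.5 -0.4] z 0.0517 xhead 77.33 F [ -3.39 -11.29   6.02] q7 -0.72
offset [ 0.023 -0.003 -0.002] twist [-0.0001  0.0006 -0.    ]
z 0.069 px [187. 136.] c [718.9 218.3] s [68.7 65.5] a 1.8
z 0.069 px [235. 183.] c [613.4 105. ] s [64.5 71.7] a 77.87
z 0.069 px [228. 213.] c [542.6 125.2] s [67.  13.6] a 78.01
```

The force rose and the tool stopped moving, so the box is seated. I'll back off straight and rise.

Request:
jog_arm:
  plan:
    - {"offset":[-0.02,0,0],"twist":[0,0,0],"fingers":0.3}
    - {"offset":[-0.1,0,0],"twist":[0,0,0],"fingers":0.3}
    - {"offset":[-0.3,0,0],"twist":[0,0,0],"fingers":0.3}
    - {"offset":[-0.5,0,-0.3],"twist":[0,0,0],"fingers":0.3}
    - {"offset":[-0.8,0,-0.8],"twist":[0,0,0],"fingers":0.3}
    - {"offset":[-1,0,-0.8],"twist":[0,0,0],"fingers":0.3}
    - {"offset":[-1,0,-0.8],"twist":[0,0,0],"fingers":0.3}
    - {"offset":[-1,0,-0.8],"twist":[0,0,0],"fingers":0.3}

```text
clock: 13.48
position: [0.5634, -0.111, 0.1715]
ee_rot: [-2.451, -1.964, -0.001]
force: [-0.0, 1.1, 0.1]
width: 0.648
gripper_force: 0.0
```

```bash
python3 g.py; python3 m.py | grep 'z 0.069\|mask'; python3 - <<'E'
from h import *
from g import lane
im=get_image('top')
for m in yellow(im):
    c,s,a,k=wrect('top',m,.069)
    if min(s)>60 and max(s)>85: print('box lane',lane(c/1000)*1000,a-77.35)
cv2.imwrite('pics/t4.png',im[...,::-1])
E
```

```text
t 13.475 lane mm [-117.4   -0.2] z 0.1715 xhead 77.39 F [-0.02  1.13  0.07] q7 -0.39
z 0.069 px [187. 136.] c [718.9 218.3] s [68.7 65.5] a 1.8
z 0.069 px [259. 161.] c [656.3  59.9] s [145.6  13.9] a 76.39
z 0.069 px [244. 182.] c [609.8  92.1] s [91.4 73.1] a 77.29
z 0.069 px [246. 217.] c [533.9  86.8] s [144.8  14. ] a 77.35
z 0.069 px [379. 306.] c [ 342.1 -192.2] s [60.3 49. ] a 47.87
box lane [90.9308756 -0.9322627] 0.21708526611328693
```

View pics/t4.png

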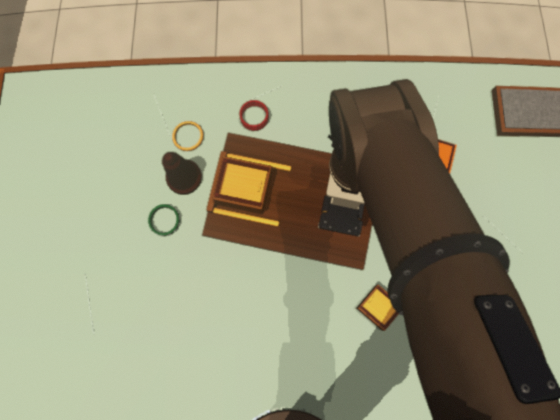

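The top view shows the box at px (244,182), square in the lane against the stop and clear of both rails. The bystanders haven't moved and the hand is clear.

```bash
python3 -c "
from cell import *
print(sign_off())"
```

```text
the job is handed in; nothing more can be done
None
```

The job is handed in: the box is home against the stop, square to within about 0.2° and about 1 mm off the lane's centre line, with the hand clear. The camera put the box's centre at lane x 90.9 mm, but at the end of the push the force rose while the tool stood still, so I take it as seated; the hand-in gave no verdict.

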